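# Feel a hand slide for its tight spot

### The job

Check the hand-operated slide for its tight spot: run the carriage (it has a knob to hold it by) all the way to the left until it touches the rubber buffer there, then all the way to the right until it touches the other buffer, without ramming either. Feel where on the way it drags most, bring the carriage back to that tight spot and let go of it there, so that the fitter can see the place; leave the things standing around alone.

Things in the scene. Friction and masses are not known exactly. Their poses are not given: they have to be found in the camera images.
- rail: aluminium linear slide fixed to the worktop: base plate 60 x 320 x 12 mm with two steel guide rods along its y axis between end blocks (tops 48 mm above the worktop). Origin: centre of its underside, on the worktop; y axis along the slide, pointing roughly to the robot's left (within 9 degrees); z up
- strip: dark steel wear strip, 14 x 284 x 4 mm, fixed lengthwise on the base plate between the rods, origin at the centre of its underside. Somewhere within 50 mm of its middle lies one tight spot, which cannot be seen: a sprung shoe under the carriage's middle rubs on it while the carriage's middle is within about 9 mm of it, most strongly (about 8 to 13 N more than the usual drag) when right over it
- carriage: aluminium carriage, 54 mm across, 50 mm along the slide and 24 mm high, with a black knob on a thin stem on top; it slides along the rail's y axis only and stays where it is left; its usual drag is about 2 N. Origin: centre of its underside, 19 mm above the worktop; axes as the rail's
- knob (a point): the gripping point of the carriage's knob, on its axis, over the carriage's middle, 81 mm above the worktop. The knob is an upright black cylinder 24 mm in diameter, from 57 to 101 mm above the worktop; stem and carriage below it reach from 57 mm down
- buffer_left: end stop at the left (rail's +y) end, a dark block 54 x 16 x 26 mm clamped on the rods (top 43 mm above the worktop) with a 7 mm rubber pad towards the carriage. Origin: at worktop height under the rubber's touching face, so the carriage (half length 25 mm) touches when its origin is 25 mm short of it along y. The rubber gives 1 mm per 4 to 9 N
- buffer_right: the same at the right (rail's -y) end, its rubber facing +y; origin under its touching face
- weight: tan balance weight with a small top knob, 32 mm in diameter, 41 mm high, standing to the right of the slide; origin at its underside; a bystander
- beaker: small empty glass beaker, 52 mm wide, 68 mm high, standing behind the slide; origin at its underside; a bystander
- jar: white lidded powder jar, 53 mm in diameter, 77 mm high, standing behind the slide; origin at its underside; a bystander
- post_edge (a point): an obstacle: inner front edge, at worktop height, of the fume cupboard's left side post, a grey upright that fills x = 0.43 to 0.50 from this y to the left, from the worktop up. Come in to the slide from the front (x below 0.38), not from the left past this post
- stool_edge (a point): an obstacle: the point on the worktop below the middle of the front edge of the seat frame of the wooden stool behind the slide; from 0.52 m above the worktop upwards the stool fills everything from this x on, about 150 mm to each side, and its legs stand under it. Keep forearm and wrist in front of it

How it is judged:
By the outcome, as a careful person would: the job done as asked, in the order asked, and still so for the second after the job is handed in, with the robot touching nothing.
It also fails if it takes over 67 s, if anything falls off the work surface, if the arm or the gripper's body presses on something with over 40 N, if the wrist force passes 120 N, or if a joint passes its speed limit or range.

### The arm

A 6-joint arm with a two-finger parallel gripper is mounted at the origin on a cart in front of the work surface, level with it; the furniture and walls round the work are solid. World frame = base frame: x ahead of the robot, y to its left, z up, the work surface at z = 0. Lengths are in m, angles in rad, forces in N, time in s.
With the tool pointing down it reaches from about 0.225 to 0.875 m from the base axis. Payload 3.4 kg.
Tool frame: the origin (TCP) lies at the very end of the fingers, on their centre line; the grasp point (between the pads) lies behind it (manip.grasp_offset is the z of the grasp point in the tool frame, in m); z points along the fingers, y is the line along which they close (so a half turn about z gives the same grasp; the last joint's range is limited). The gripper opens to 85 mm and grips with 20 to 120 N. Pads are 22 mm wide; open, the fingers measure 114 mm over their backs; the gripper's body (76 mm by 85 mm) begins 54 mm behind the grasp point. The pads swing forward as they close: fully open they stand 13 mm farther back than shut.
Start: joints at [1.037, 0.276, 1.505, -0, 1.361, -0.121], TCP at [0.231, 0.527, 0.231] pointing down, gripper open.
Joint ranges: [-2.89, 2.89], [-0.75, 2.08], [0.22, 2.7], [-1.18, 4.32], [0.11, 2.71], [-2.7, 2.7]. Speed limits (rad/s): [2.57, 2.57, 3.14, 3.14, 3.14, 3.14].

### API

Orientations are given as a unit quaternion [w, x, y, z].
In Python, from rig import manip gives the robot as it stands.
- The arm moves only by the shell command python3 -m pendant 'ROWS' [FORCE]. ROWS is JSON, a list of rows, each an object of numbers: "dx", "dy", "dz": the shift along the tool's x, y, z in m; "rx", "ry", "rz": the turn, a rotation vector about the tool's x, y, z in degrees; "hand": the finger opening in m, from 0 to 0.0854. In form: [{"dx": .., "dy": .., "dz": .., "rx": .., "ry": .., "rz": .., "hand": ..}, ...]. A call has 1 to 12 rows; each row shifts and turns the commanded pose from where the row before left it, along the tool's axes as they then stand; what a row does not reach is not made up. A row lasts 1/12 s, in which the tool goes at most 41.7 mm and 7.16 degrees, less where a joint would pass 70% of its speed; a pose out of reach is approached as far as the arm can. A call is refused whole if a number of a shift passes 0.0417 or a number of a turn 7.16, either way. A call with a gripper value outside its range is refused whole. The fingers move at their own pace and stop on an object; FORCE is the grip in N (left out, the last holds). Time passes only in rows, so rows that do not move let the fingers close. It gives the time, the measured TCP pose, the force, the opening and the grip force at its end, in the units of the state.
- manip.get_state(): the state, without advancing time (a new reading comes with each control period).
- manip.get_image(name): name is "scene" or "top"; returns a dict with "frame" (420x560x3 uint8, red, green, blue), "fx", "fy", "cx", "cy" (pixels), "distortion" ([k1, k2, p1, p2, k3] as OpenCV has them; the pictures are not rectified), "position" and "attitude" of the camera in the world. Camera axes: x right, y up, looking along -z (the intrinsics and any distortion apply to the point x, -y, -z); pixel columns grow to the right and rows downward; lengths in m; the calibration is good to about 2 mm. A picture is of the moment at which its call begins. There is no depth.
- manip.sign_off(): hands the job in; it is judged then, once.
The state is a dict: "clock": time; "qpos": joint angles; "qd": joint speeds; "effort": joint torques, N m; "position": TCP position; "ee_rot": TCP orientation; "contact_force": force on the tool from outside, world axes, zero at the start; "moment": the same for the moment, N m; "width": finger opening in m; "gripper_force": force on a finger pad.
Only numpy, scipy, OpenCV 4.12 (cv2) and the standard library are available. Lean on these libraries where they do the work, as an engineer would, in place of code of your own. Each camera call takes 0.05 s, during which the arm holds its last target. There are 200 camera calls.

## Working session

There is one attempt and no reset: what is moved stays moved. The work goes in short steps, Python scripts to look and compute and a shell command to move; the robot and the scene stay as the last step left them, time stands still between calls to the robot, and variables do not carry over. Pictures are saved under pics/ and viewed, at most 10 in all, crops included, and the job is handed in when it is done.

```bash
mkdir -p pics
cat > h.py <<'E'
import numpy as np, cv2
from rig import manip
from scipy.spatial.transform import Rotation as R
def cam(n):
    d=manip.get_image(n); a=d["attitude"]; d["n"]=n
    a=np.array(a,float)
    d["R"]=a if a.shape==(3,3) else R.from_quat([a[1],a[2],a[3],a[0]]).as_matrix()
    return d
def ray(d,u,v):
    K=np.array([[d["fx"],0,d["cx"]],[0,d["fy"],d["cy"]],[0,0,1]])
    p=cv2.undistortPoints(np.array([[[u,v]]],float),K,np.array(d["distortion"],float))[0,0]
    return np.array(d["position"]),d["R"]@np.array([p[0],-p[1],-1])
def atz(d,u,v,z):
    o,r=ray(d,u,v); return o+r*(z-o[2])/r[2]
def proj(d,P):
    K=np.array([[d["fx"],0,d["cx"]],[0,d["fy"],d["cy"]],[0,0,1]])
    q=d["R"].T@(np.array(P)-np.array(d["position"])); q=np.array([q[0],-q[1],-q[2]])
    return cv2.projectPoints(q.reshape(1,1,3),np.zeros(3),np.zeros(3),K,np.array(d["distortion"],float))[0][0,0]
E
python3 - <<'E'
from h import *
for n in("scene","top"):
    d=cam(n); cv2.imwrite(f"pics/{n}1.png",d["frame"][:,:,::-1]); print(n,d["position"],d["attitude"],d["fx"],d["distortion"])
s=manip.get_state(); print(s, manip.grasp_offset)
E
```

```text
scene [-0.50292898 -0.5257083   0.62480886] [ 0.71557398  0.4697821  -0.28240464 -0.43301994] 501.8561976681245 [-0.01629091  0.          0.          0.          0.        ]
top [0.35025863 0.00189418 1.2182258 ] [-0.69766751 -0.07262585  0.0584668   0.71032891] 387.51788764389374 [-0.04136563  0.          0.          0.          0.        ]
{'clock': 0.1, 'qpos': array([ 1.03697662e+00,  2.76554465e-01,  1.50602344e+00, -1.05631388e-05,
        1.36070223e+00, -1.21035014e-01]), 'qd': array([ 0.00093697, -0.00053917, -0.00113148, -0.00112507,  0.00199482,
        0.00027528]), 'effort': array([ 2.06613848e-03, -4.17701912e+01, -2.46406138e+01,  1.87706091e-04,
        5.78812149e-03, -1.34996100e-05]), 'position': array([0.23044982, 0.5262779 , 0.23050652]), 'ee_rot': array([-2.66463949e-04,  2.04929000e-01,  9.78776478e-01, -8.00576717e-04]), 'contact_force': array([ 0.75182273, -0.0684439 ,  0.29873067]), 'moment': array([ 0.01562062, -0.01108849, -0.01006073]), 'gripper_force': 0.0, 'width': 0.08571329860734005} -0.0187
```

View pics/scene1.png

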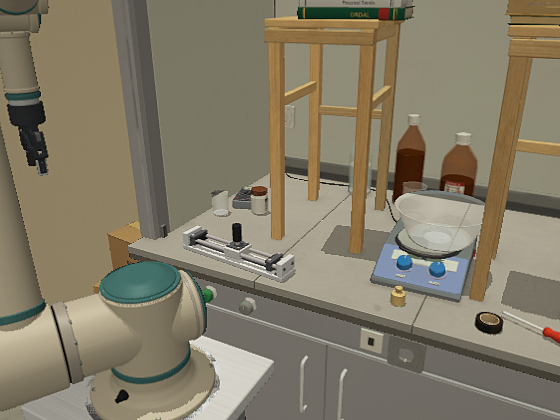

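View pics/top1.png

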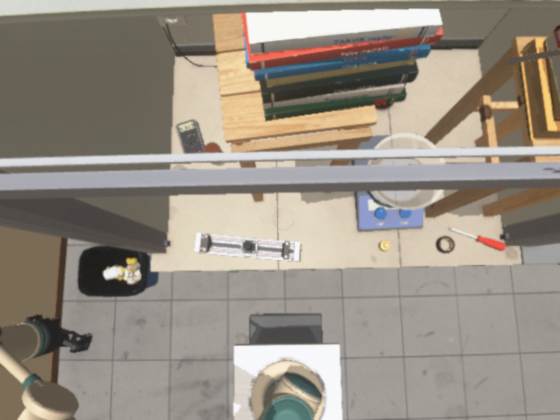

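The scene picture shows the slide at about (185–295, 230–278) with the knob at (237, 232). In the top view the slide spans (197–300, 235–260), with the knob at (249, 246) and the post corner at about (168, 240). I'll enlarge both.

Run:
```python
import cv2
a=cv2.imread("pics/top1.png")[215:275,180:320]; b=cv2.imread("pics/scene1.png")[205:290,170:310]
f=lambda i:cv2.resize(i,None,fx=5,fy=5,interpolation=cv2.INTER_CUBIC)
import numpy as np
cv2.imwrite("pics/crop_t.png",f(a)); cv2.imwrite("pics/crop_s.png",f(b))
```

```text
(no output)
```

View pics/crop_t.png

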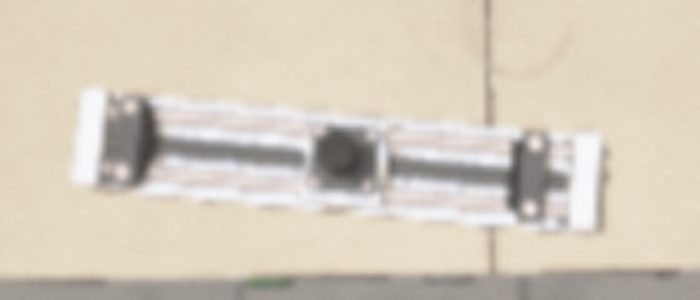

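View pics/crop_s.png

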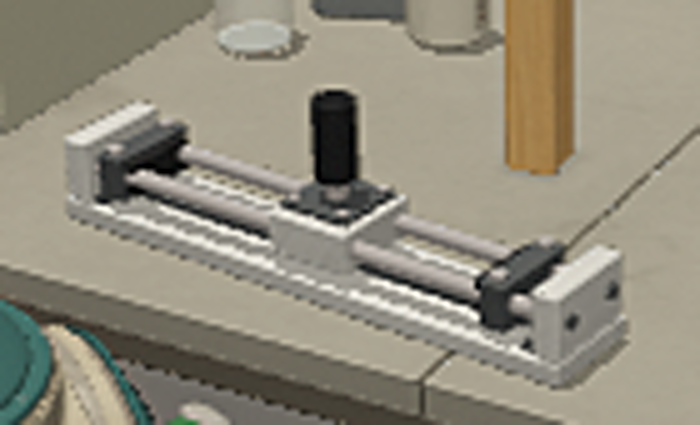

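Top crop: the outer end-block edges have midpoints at (77,135) and (599,183), the knob top is at (341,150), the left rubber face is near x=157 and the right one near 512. Scene crop: knob top at (334,97), bottom at (333,182).

Run:
```python
from h import *
t=cam("top"); s=cam("scene")
T=lambda x,y,z:atz(t,(x+.5)/5-.5+180,(y+.5)/5-.5+215,z)
S=lambda x,y,z:atz(s,(x+.5)/5-.5+170,(y+.5)/5-.5+205,z)
L=T(77,135,.048);Rr=T(599,183,.048);print("ends",L,Rr,np.linalg.norm(L-Rr))
c=(L+Rr)/2; e=(L-Rr)[:2]; e/=np.linalg.norm(e); print("mid",c,"dir",e,"yaw deg",np.degrees(np.arctan2(-e[0],e[1])))
k=T(341,150,.101)
print("knob top",k,"scene",S(334,97,.101),"scene mid",S(333.5,140,.081), 'scene bottom', S(333,182,.057))
f=lambda p:(p-c)[:2]@e
print("s: knob",f(k),f(S(333.5,140,.081)),"car",f(T(307,165,.043)),f(T(386,165,.043)),"bufL",f(T(157,140,.035)),"bufR",f(T(512,170,.035)))
# scene rail end-block outer top edge mids
A=S(108,122,.048);B=S(583,275,.048);print("scene blocks",A,B)
print("post",atz(t,168,241,0),atz(s,155,238,0))
print(R.from_quat(np.roll(manip.get_state()["ee_rot"],-1)).as_matrix())
```

```text
ends [0.45980982 0.27045898 0.048     ] [ 0.42549312 -0.04551334  0.048     ] 0.3178303659954783
mid [0.44265147 0.11247282 0.048     ] dir [0.10797175 0.99415396] yaw deg -6.198409020199178
knob top [0.44361411 0.10476308 0.101     ] scene [0.44957166 0.10913416 0.101     ] scene mid [0.44237831 0.10577114 0.081     ] scene bottom [0.44273873 0.10744171 0.057     ]
s: knob -0.007560732541894208 -0.006691992750149246 car 0.017894608171237798 -0.029874482519709665 bufL 0.11237103066722663 bufR -0.10602840641503201
scene blocks [0.46258939 0.26411807 0.048     ] [ 0.42932935 -0.04147736  0.048     ]
post [0.46758896 0.36795658 0.        ] [0.44808272 0.38398657 0.        ]
[[-9.15998692e-01  4.01180870e-01 -5.52679525e-04]
 [ 4.01181238e-01  9.15998143e-01 -1.00779598e-03]
 [ 1.01944949e-04 -1.14486446e-03 -9.99999339e-01]]
```

The knob is at about (0.4425, 0.106) and the slide yaw is about -6.2°. Carriage s is about -7 mm, and the touch positions are s ≈ +87 and -81 mm. First I'll align the tool y axis with the slide, then move across in front.

```bash
python3 -m pendant '[{"rz":-5.8},{"rz":-5.8},{"rz":-5.8},{"dx":-0.01,"dy":-0.025},{"dx":-0.015,"dy":-0.035},{"dx":-0.015,"dy":-0.035},{"dx":-0.015,"dy":-0.035},{"dx":-0.015,"dy":-0.035},{"dx":-0.015,"dy":-0.035},{"dx":-0.015,"dy":-0.035},{"dx":-0.015,"dy":-0.035},{"dx":-0.015,"dy":-0.035}]'
python3 -m pendant '[{"dx":-0.015,"dy":-0.035},{"dx":-0.01,"dy":-0.03},{"dx":0,"dy":-0.02},{},{},{}]'
python3 - <<'E'
from h import *
s=manip.get_state(); print(s["position"],R.from_quat(np.roll(s["ee_rot"],-1)).as_matrix()[:,:2].T)
E
```

```text
[0.23053196 0.5264142  0.23076531] [[-9.15998692e-01  4.01181238e-01  1.01944949e-04]
 [ 4.01180870e-01  9.15998143e-01 -1.14486446e-03]]invalid input
invalid input
```

```bash
python3 -m pendant '[{"dx":0.0,"dy":0.0,"dz":0.0,"rx":0.0,"ry":0.0,"rz":-5.8,"hand":0.085}]'
```

```text
clock: 0.28
position: [0.2306, 0.5265, 0.2309]
ee_rot: [-0.0, 0.154, 0.988, -0.0]
contact_force: [-0.4, -1.0, -0.3]
width: 0.085
gripper_force: 0.0
```

All keys are needed in each row.

```bash
python3 -m pendant '[{"dx":0,"dy":0,"dz":0,"rx":0,"ry":0,"rz":-5.8,"hand":0.085},{"dx":0,"dy":0,"dz":0,"rx":0,"ry":0,"rz":-5.8,"hand":0.085},{"dx":-0.01,"dy":-0.025,"dz":0,"rx":0,"ry":0,"rz":0,"hand":0.085},{"dx":-0.015,"dy":-0.035,"dz":0,"rx":0,"ry":0,"rz":0,"hand":0.085},{"dx":-0.015,"dy":-0.035,"dz":0,"rx":0,"ry":0,"rz":0,"hand":0.085},{"dx":-0.015,"dy":-0.035,"dz":0,"rx":0,"ry":0,"rz":0,"hand":0.085},{"dx":-0.015,"dy":-0.035,"dz":0,"rx":0,"ry":0,"rz":0,"hand":0.085},{"dx":-0.015,"dy":-0.035,"dz":0,"rx":0,"ry":0,"rz":0,"hand":0.085},{"dx":-0.015,"dy":-0.035,"dz":0,"rx":0,"ry":0,"rz":0,"hand":0.085},{"dx":-0.015,"dy":-0.035,"dz":0,"rx":0,"ry":0,"rz":0,"hand":0.085},{"dx":-0.015,"dy":-0.035,"dz":0,"rx":0,"ry":0,"rz":0,"hand":0.085},{"dx":0,"dy":-0.035,"dz":0,"rx":0,"ry":0,"rz":0,"hand":0.085}]'
python3 -m pendant '[{"dx":0,"dy":-0.03,"dz":0,"rx":0,"ry":0,"rz":0,"hand":0.085},{"dx":0,"dy":-0.02,"dz":0,"rx":0,"ry":0,"rz":0,"hand":0.085},{"dx":0,"dy":0,"dz":0,"rx":0,"ry":0,"rz":0,"hand":0.085},{"dx":0,"dy":0,"dz":0,"rx":0,"ry":0,"rz":0,"hand":0.085},{"dx":0,"dy":0,"dz":0,"rx":0,"ry":0,"rz":0,"hand":0.085}]'
python3 - <<'E'
from h import *
s=manip.get_state(); M=R.from_quat(np.roll(s["ee_rot"],-1)).as_matrix(); print(s["position"],M[:,:2].T)
print(M.T@(np.array([.4425,.106,.0623])-s["position"]))
E
```

```text
clock: 1.28
position: [0.3251, 0.1728, 0.2315]
ee_rot: [0.001, 0.055, 0.998, 0.0]
contact_force: [0.9, -0.9, -0.0]
width: 0.0849
gripper_force: 0.0
clock: 1.7
position: [0.3177, 0.1253, 0.2314]
ee_rot: [0.0, 0.055, 0.998, 0.0]
contact_force: [0.8, -0.3, -0.0]
width: 0.085
gripper_force: 0.0
[0.31769216 0.12533129 0.23143048] [[-9.94002462e-01  1.09356642e-01 -4.80345029e-04]
 [ 1.09356149e-01  9.94002173e-01  9.55546125e-04]]
[-0.12609206 -0.00572845  0.16918567]
```

```bash
python3 -m pendant '[{"dx":-0.02,"dy":0,"dz":0,"rx":0,"ry":0,"rz":0,"hand":0.085},{"dx":-0.03,"dy":-0.003,"dz":0,"rx":0,"ry":0,"rz":0,"hand":0.085},{"dx":-0.03,"dy":-0.003,"dz":0,"rx":0,"ry":0,"rz":0,"hand":0.085},{"dx":-0.03,"dy":0,"dz":0.01,"rx":0,"ry":0,"rz":0,"hand":0.085},{"dx":-0.016,"dy":0,"dz":0.02,"rx":0,"ry":0,"rz":0,"hand":0.085},{"dx":0,"dy":0,"dz":0.03,"rx":0,"ry":0,"rz":0,"hand":0.085},{"dx":0,"dy":0,"dz":0.03,"rx":0,"ry":0,"rz":0,"hand":0.085},{"dx":0,"dy":0,"dz":0.02,"rx":0,"ry":0,"rz":0,"hand":0.085},{"dx":0,"dy":0,"dz":0,"rx":0,"ry":0,"rz":0,"hand":0.085},{"dx":0,"dy":0,"dz":0,"rx":0,"ry":0,"rz":0,"hand":0.085}]'
python3 - <<'E'
from h import *
d=cam("scene"); cv2.imwrite("pics/s2.png",cv2.resize(d["frame"][150:290,160:340,::-1],None,fx=4,fy=4,interpolation=cv2.INTER_CUBIC))
E
```

```text
clock: 2.53
position: [0.4416, 0.1063, 0.1205]
ee_rot: [-0.001, 0.054, 0.999, 0.0]
contact_force: [0.4, -0.0, 0.8]
width: 0.0851
gripper_force: 0.0
```

View pics/s2.png

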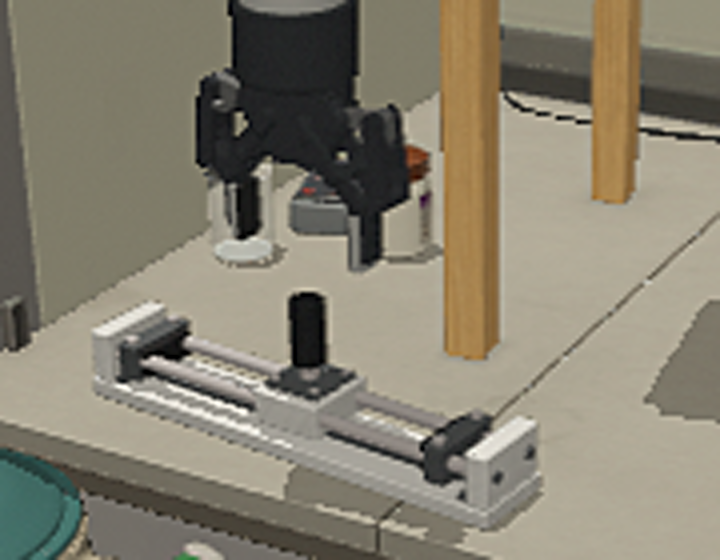

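The fingertips at (245,235) and (362,268) straddle the knob axis at (307,300). I'll go down and close.

```bash
python3 -m pendant '[{"dx":0,"dy":0,"dz":0.01,"rx":0,"ry":0,"rz":0,"hand":0.085},{"dx":0,"dy":0,"dz":0.02,"rx":0,"ry":0,"rz":0,"hand":0.085},{"dx":0,"dy":0,"dz":0.018,"rx":0,"ry":0,"rz":0,"hand":0.085},{"dx":0,"dy":0,"dz":0.01,"rx":0,"ry":0,"rz":0,"hand":0.07},{"dx":0,"dy":0,"dz":0,"rx":0,"ry":0,"rz":0,"hand":0.05},{"dx":0,"dy":0,"dz":0,"rx":0,"ry":0,"rz":0,"hand":0.035},{"dx":0,"dy":0,"dz":0,"rx":0,"ry":0,"rz":0,"hand":0.03},{"dx":0,"dy":0,"dz":0,"rx":0,"ry":0,"rz":0,"hand":0.02},{"dx":0,"dy":0,"dz":0,"rx":0,"ry":0,"rz":0,"hand":0.01},{"dx":0,"dy":0,"dz":0,"rx":0,"ry":0,"rz":0,"hand":0.01},{"dx":0,"dy":0,"dz":0,"rx":0,"ry":0,"rz":0,"hand":0.01},{"dx":0,"dy":0,"dz":0,"rx":0,"ry":0,"rz":0,"hand":0.01}]' 35
cat > st.py <<'E'
from h import *
s=manip.get_state(); e=np.array([.108,.994,0]); n=np.array([.994,-.108,0]); p=s["position"]-np.array([.4427,.1125,0])
print("t %.2f s %.1f mm lat %.1f z %.1f | Fs %.1f Flat %.1f Fz %.1f | w %.4f g %.0f"%(s["clock"],p@e*1e3,p@n*1e3,p[2]*1e3,s["contact_force"]@e,s["contact_force"]@n,s["contact_force"][2],s["width"],s["gripper_force"]))
E
python3 st.py
```

```text
clock: 3.58
position: [0.4436, 0.1056, 0.0649]
ee_rot: [0.002, 0.055, 0.999, 0.001]
contact_force: [-0.4, 1.8, 7.0]
width: 0.023
gripper_force: 34.0
t 3.58 s -6.7 mm lat 1.6 z 64.9 | Fs 1.7 Flat -0.6 Fz 7.0 | w 0.0230 g 34
```

Gripped. Now I'll slide left slowly, reading the drag as I go.

```bash
python3 -m pendant '[{"dx":0,"dy":0.001,"dz":0,"rx":0,"ry":0,"rz":0,"hand":0.01},{"dx":0,"dy":0.002,"dz":0,"rx":0,"ry":0,"rz":0,"hand":0.01}]'>/dev/null; python3 st.py
python3 -m pendant '[{"dx":0,"dy":0.002,"dz":0,"rx":0,"ry":0,"rz":0,"hand":0.01},{"dx":0,"dy":0.002,"dz":0,"rx":0,"ry":0,"rz":0,"hand":0.01}]'>/dev/null; python3 st.py
python3 -m pendant '[{"dx":0,"dy":0.002,"dz":0,"rx":0,"ry":0,"rz":0,"hand":0.01},{"dx":0,"dy":0.002,"dz":0,"rx":0,"ry":0,"rz":0,"hand":0.01}]'>/dev/null; python3 st.py
python3 -m pendant '[{"dx":0,"dy":0.002,"dz":0,"rx":0,"ry":0,"rz":0,"hand":0.01},{"dx":0,"dy":0.002,"dz":0,"rx":0,"ry":0,"rz":0,"hand":0.01}]'>/dev/null; python3 st.py
python3 -m pendant '[{"dx":0,"dy":0.002,"dz":0,"rx":0,"ry":0,"rz":0,"hand":0.01},{"dx":0,"dy":0.002,"dz":0,"rx":0,"ry":0,"rz":0,"hand":0.01}]'>/dev/null; python3 st.py
python3 -m pendant '[{"dx":0,"dy":0.002,"dz":0,"rx":0,"ry":0,"rz":0,"hand":0.01},{"dx":0,"dy":0.002,"dz":0,"rx":0,"ry":0,"rz":0,"hand":0.01}]'>/dev/null; python3 st.py
```

```text
t 3.75 s -4.6 mm lat 1.6 z 64.9 | Fs -2.0 Flat -0.2 Fz 6.5 | w 0.0227 g 34
t 3.92 s -0.5 mm lat 1.6 z 64.9 | Fs -1.6 Flat -1.0 Fz 7.6 | w 0.0231 g 34
t 4.08 s 3.5 mm lat 1.6 z 64.9 | Fs -1.7 Flat -1.2 Fz 7.6 | w 0.0233 g 34
t 4.25 s 7.5 mm lat 1.6 z 64.9 | Fs -2.0 Flat -0.8 Fz 7.1 | w 0.0230 g 34
t 4.42 s 11.5 mm lat 1.6 z 64.9 | Fs -2.5 Flat -1.1 Fz 7.7 | w 0.0231 g 34
t 4.58 s 15.5 mm lat 1.6 z 64.9 | Fs -2.2 Flat 0.0 Fz 6.0 | w 0.0229 g 34
```

```bash
python3 -m pendant '[{"dx":0,"dy":0.002,"dz":0,"rx":0,"ry":0,"rz":0,"hand":0.01},{"dx":0,"dy":0.002,"dz":0,"rx":0,"ry":0,"rz":0,"hand":0.01}]'>/dev/null; python3 st.py
python3 -m pendant '[{"dx":0,"dy":0.002,"dz":0,"rx":0,"ry":0,"rz":0,"hand":0.01},{"dx":0,"dy":0.002,"dz":0,"rx":0,"ry":0,"rz":0,"hand":0.01}]'>/dev/null; python3 st.py
python3 -m pendant '[{"dx":0,"dy":0.002,"dz":0,"rx":0,"ry":0,"rz":0,"hand":0.01},{"dx":0,"dy":0.002,"dz":0,"rx":0,"ry":0,"rz":0,"hand":0.01}]'>/dev/null; python3 st.py
python3 -m pendant '[{"dx":0,"dy":0.002,"dz":0,"rx":0,"ry":0,"rz":0,"hand":0.01},{"dx":0,"dy":0.002,"dz":0,"rx":0,"ry":0,"rz":0,"hand":0.01}]'>/dev/null; python3 st.py
python3 -m pendant '[{"dx":0,"dy":0.002,"dz":0,"rx":0,"ry":0,"rz":0,"hand":0.01},{"dx":0,"dy":0.002,"dz":0,"rx":0,"ry":0,"rz":0,"hand":0.01}]'>/dev/null; python3 st.py
python3 -m pendant '[{"dx":0,"dy":0.002,"dz":0,"rx":0,"ry":0,"rz":0,"hand":0.01},{"dx":0,"dy":0.002,"dz":0,"rx":0,"ry":0,"rz":0,"hand":0.01}]'>/dev/null; python3 st.py
python3 -m pendant '[{"dx":0,"dy":0.002,"dz":0,"rx":0,"ry":0,"rz":0,"hand":0.01},{"dx":0,"dy":0.002,"dz":0,"rx":0,"ry":0,"rz":0,"hand":0.01}]'>/dev/null; python3 st.py
python3 -m pendant '[{"dx":0,"dy":0.002,"dz":0,"rx":0,"ry":0,"rz":0,"hand":0.01},{"dx":0,"dy":0.002,"dz":0,"rx":0,"ry":0,"rz":0,"hand":0.01}]'>/dev/null; python3 st.py
python3 -m pendant '[{"dx":0,"dy":0.002,"dz":0,"rx":0,"ry":0,"rz":0,"hand":0.01},{"dx":0,"dy":0.002,"dz":0,"rx":0,"ry":0,"rz":0,"hand":0.01}]'>/dev/null; python3 st.py
python3 -m pendant '[{"dx":0,"dy":0.002,"dz":0,"rx":0,"ry":0,"rz":0,"hand":0.01},{"dx":0,"dy":0.002,"dz":0,"rx":0,"ry":0,"rz":0,"hand":0.01}]'>/dev/null; python3 st.py
python3 -m pendant '[{"dx":0,"dy":0.002,"dz":0,"rx":0,"ry":0,"rz":0,"hand":0.01},{"dx":0,"dy":0.002,"dz":0,"rx":0,"ry":0,"rz":0,"hand":0.01}]'>/dev/null; python3 st.py
python3 -m pendant '[{"dx":0,"dy":0.002,"dz":0,"rx":0,"ry":0,"rz":0,"hand":0.01},{"dx":0,"dy":0.002,"dz":0,"rx":0,"ry":0,"rz":0,"hand":0.01},{"dx":0,"dy":0.002,"dz":0,"rx":0,"ry":0,"rz":0,"hand":0.01},{"dx":0,"dy":0.002,"dz":0,"rx":0,"ry":0,"rz":0,"hand":0.01},{"dx":0,"dy":0.002,"dz":0,"rx":0,"ry":0,"rz":0,"hand":0.01}]'>/dev/null; python3 st.py
```

```text
t 4.75 s 19.5 mm lat 1.6 z 64.9 | Fs -1.8 Flat -0.3 Fz 7.2 | w 0.0232 g 34
t 4.92 s 23.5 mm lat 1.6 z 64.9 | Fs -1.9 Flat -0.3 Fz 7.3 | w 0.0230 g 34
t 5.08 s 27.5 mm lat 1.6 z 64.9 | Fs -2.4 Flat -1.2 Fz 7.5 | w 0.0228 g 34
t 5.25 s 31.6 mm lat 1.6 z 64.9 | Fs -2.4 Flat -0.7 Fz 6.3 | w 0.0230 g 34
t 5.42 s 35.6 mm lat 1.6 z 64.9 | Fs -2.4 Flat -0.2 Fz 7.2 | w 0.0233 g 34
t 5.58 s 39.6 mm lat 1.6 z 64.9 | Fs -2.4 Flat 0.1 Fz 7.5 | w 0.0234 g 34
t 5.75 s 43.6 mm lat 1.6 z 64.9 | Fs -2.1 Flat -0.2 Fz 6.8 | w 0.0227 g 34
t 5.92 s 47.6 mm lat 1.6 z 64.9 | Fs -1.7 Flat -0.2 Fz 6.6 | w 0.0230 g 34
t 6.08 s 51.6 mm lat 1.6 z 64.9 | Fs -1.6 Flat -0.6 Fz 6.0 | w 0.0232 g 34
t 6.25 s 55.6 mm lat 1.6 z 64.9 | Fs -2.9 Flat 0.5 Fz 7.3 | w 0.0231 g 34
t 6.42 s 59.6 mm lat 1.6 z 64.9 | Fs -1.4 Flat -0.5 Fz 6.0 | w 0.0234 g 34
t 6.83 s 69.6 mm lat 1.6 z 64.9 | Fs -1.8 Flat 0.2 Fz 6.6 | w 0.0232 g 34
```

The tight spot isn't on this side. Approaching the left buffer slowly.

```bash
python3 -m pendant '[{"dx":0,"dy":0.001,"dz":0,"rx":0,"ry":0,"rz":0,"hand":0.01},{"dx":0,"dy":0.001,"dz":0,"rx":0,"ry":0,"rz":0,"hand":0.01},{"dx":0,"dy":0.001,"dz":0,"rx":0,"ry":0,"rz":0,"hand":0.01},{"dx":0,"dy":0.001,"dz":0,"rx":0,"ry":0,"rz":0,"hand":0.01},{"dx":0,"dy":0.001,"dz":0,"rx":0,"ry":0,"rz":0,"hand":0.01}]'>/dev/null; python3 st.py
python3 -m pendant '[{"dx":0,"dy":0.001,"dz":0,"rx":0,"ry":0,"rz":0,"hand":0.01},{"dx":0,"dy":0.001,"dz":0,"rx":0,"ry":0,"rz":0,"hand":0.01},{"dx":0,"dy":0.001,"dz":0,"rx":0,"ry":0,"rz":0,"hand":0.01}]'>/dev/null; python3 st.py
python3 -m pendant '[{"dx":0,"dy":0.001,"dz":0,"rx":0,"ry":0,"rz":0,"hand":0.01},{"dx":0,"dy":0.001,"dz":0,"rx":0,"ry":0,"rz":0,"hand":0.01}]'>/dev/null; python3 st.py
python3 -m pendant '[{"dx":0,"dy":0.001,"dz":0,"rx":0,"ry":0,"rz":0,"hand":0.01}]'>/dev/null; python3 st.py
python3 -m pendant '[{"dx":0,"dy":0.001,"dz":0,"rx":0,"ry":0,"rz":0,"hand":0.01}]'>/dev/null; python3 st.py
```

```text
t 7.25 s 74.6 mm lat 1.6 z 65.0 | Fs -1.8 Flat 1.2 Fz 6.1 | w 0.0233 g 34
t 7.50 s 77.6 mm lat 1.6 z 64.9 | Fs -1.5 Flat 0.5 Fz 6.4 | w 0.0234 g 34
t 7.67 s 79.6 mm lat 1.6 z 64.9 | Fs -2.2 Flat -0.1 Fz 7.6 | w 0.0230 g 34
t 7.75 s 80.6 mm lat 1.6 z 65.0 | Fs -2.7 Flat 0.7 Fz 6.6 | w 0.0231 g 34
t 7.83 s 81.6 mm lat 1.6 z 64.9 | Fs -1.8 Flat 0.0 Fz 6.6 | w 0.0232 g 34
```

```bash
cat >> st.py <<'E'
import sys
if len(sys.argv)>1 and abs(s["contact_force"]@e)>float(sys.argv[1]): sys.exit(1)
E
python3 -m pendant '[{"dx":0,"dy":0.001,"dz":0,"rx":0,"ry":0,"rz":0,"hand":0.01}]'>/dev/null; python3 st.py 4 &&
python3 -m pendant '[{"dx":0,"dy":0.001,"dz":0,"rx":0,"ry":0,"rz":0,"hand":0.01}]'>/dev/null && python3 st.py 4 &&
python3 -m pendant '[{"dx":0,"dy":0.001,"dz":0,"rx":0,"ry":0,"rz":0,"hand":0.01}]'>/dev/null && python3 st.py 4 &&
python3 -m pendant '[{"dx":0,"dy":0.001,"dz":0,"rx":0,"ry":0,"rz":0,"hand":0.01}]'>/dev/null && python3 st.py 4 &&
python3 -m pendant '[{"dx":0,"dy":0.001,"dz":0,"rx":0,"ry":0,"rz":0,"hand":0.01}]'>/dev/null && python3 st.py 4 &&
python3 -m pendant '[{"dx":0,"dy":0.001,"dz":0,"rx":0,"ry":0,"rz":0,"hand":0.01}]'>/dev/null && python3 st.py 4 &&
python3 -m pendant '[{"dx":0,"dy":0.001,"dz":0,"rx":0,"ry":0,"rz":0,"hand":0.01}]'>/dev/null && python3 st.py 4 &&
python3 -m pendant '[{"dx":0,"dy":0.001,"dz":0,"rx":0,"ry":0,"rz":0,"hand":0.01}]'>/dev/null && python3 st.py 4 &&
python3 -m pendant '[{"dx":0,"dy":0.001,"dz":0,"rx":0,"ry":0,"rz":0,"hand":0.01}]'>/dev/null && python3 st.py 4
```

```text
t 7.92 s 82.6 mm lat 1.6 z 64.9 | Fs -2.0 Flat -0.3 Fz 7.8 | w 0.0233 g 34
t 8.00 s 83.6 mm lat 1.6 z 65.0 | Fs -1.8 Flat 0.7 Fz 7.4 | w 0.0231 g 34
t 8.08 s 84.6 mm lat 1.6 z 64.9 | Fs -2.5 Flat 0.5 Fz 5.9 | w 0.0233 g 34
t 8.17 s 85.6 mm lat 1.6 z 64.9 | Fs -1.9 Flat -0.6 Fz 6.1 | w 0.0232 g 34
t 8.25 s 86.6 mm lat 1.6 z 64.9 | Fs -1.7 Flat 0.3 Fz 6.3 | w 0.0230 g 34
t 8.33 s 87.6 mm lat 1.6 z 64.9 | Fs -2.3 Flat 0.2 Fz 5.8 | w 0.0229 g 34
t 8.42 s 88.6 mm lat 1.6 z 64.9 | Fs -2.4 Flat 0.1 Fz 7.1 | w 0.0232 g 34
t 8.50 s 89.6 mm lat 1.6 z 64.9 | Fs -2.0 Flat 0.6 Fz 6.8 | w 0.0231 g 34
t 8.58 s 90.5 mm lat 1.6 z 64.9 | Fs -5.0 Flat -0.2 Fz 7.4 | w 0.0230 g 34
```

Force is rising at s≈90. One more small push to confirm contact.

```bash
python3 -m pendant '[{"dx":0,"dy":0.0005,"dz":0,"rx":0,"ry":0,"rz":0,"hand":0.01},{"dx":0,"dy":0,"dz":0,"rx":0,"ry":0,"rz":0,"hand":0.01}]'>/dev/null; python3 st.py
python3 -m pendant '[{"dx":0,"dy":0,"dz":0,"rx":0,"ry":0,"rz":0,"hand":0.01}]'>/dev/null; python3 st.py
```

```text
t 8.75 s 90.5 mm lat 1.6 z 64.9 | Fs -3.9 Flat -0.5 Fz 6.5 | w 0.0232 g 34
t 8.83 s 90.5 mm lat 1.6 z 64.9 | Fs -3.6 Flat -0.2 Fz 6.6 | w 0.0232 g 34
```

```bash
python3 -m pendant '[{"dx":0,"dy":0.001,"dz":0,"rx":0,"ry":0,"rz":0,"hand":0.01}]'>/dev/null; python3 st.py 9 &&
python3 -m pendant '[{"dx":0,"dy":0.001,"dz":0,"rx":0,"ry":0,"rz":0,"hand":0.01}]'>/dev/null && python3 st.py
```

```text
t 8.92 s 90.7 mm lat 1.6 z 64.9 | Fs -9.1 Flat 1.7 Fz 8.3 | w 0.0231 g 34
```

Left buffer touched (9 N, no ramming). Now right.

```bash
python3 -m pendant '[{"dx":0,"dy":-0.001,"dz":0,"rx":0,"ry":0,"rz":0,"hand":0.01},{"dx":0,"dy":-0.002,"dz":0,"rx":0,"ry":0,"rz":0,"hand":0.01},{"dx":0,"dy":-0.004,"dz":0,"rx":0,"ry":0,"rz":0,"hand":0.01},{"dx":0,"dy":-0.004,"dz":0,"rx":0,"ry":0,"rz":0,"hand":0.01},{"dx":0,"dy":-0.004,"dz":0,"rx":0,"ry":0,"rz":0,"hand":0.01},{"dx":0,"dy":-0.004,"dz":0,"rx":0,"ry":0,"rz":0,"hand":0.01},{"dx":0,"dy":-0.004,"dz":0,"rx":0,"ry":0,"rz":0,"hand":0.01},{"dx":0,"dy":-0.004,"dz":0,"rx":0,"ry":0,"rz":0,"hand":0.01},{"dx":0,"dy":-0.004,"dz":0,"rx":0,"ry":0,"rz":0,"hand":0.01},{"dx":0,"dy":-0.004,"dz":0,"rx":0,"ry":0,"rz":0,"hand":0.01},{"dx":0,"dy":-0.004,"dz":0,"rx":0,"ry":0,"rz":0,"hand":0.01}]'>/dev/null; python3 st.py
python3 -m pendant '[{"dx":0,"dy":-0.004,"dz":0,"rx":0,"ry":0,"rz":0,"hand":0.01},{"dx":0,"dy":-0.004,"dz":0,"rx":0,"ry":0,"rz":0,"hand":0.01},{"dx":0,"dy":-0.004,"dz":0,"rx":0,"ry":0,"rz":0,"hand":0.01},{"dx":0,"dy":-0.004,"dz":0,"rx":0,"ry":0,"rz":0,"hand":0.01},{"dx":0,"dy":-0.004,"dz":0,"rx":0,"ry":0,"rz":0,"hand":0.01},{"dx":0,"dy":-0.004,"dz":0,"rx":0,"ry":0,"rz":0,"hand":0.01},{"dx":0,"dy":-0.004,"dz":0,"rx":0,"ry":0,"rz":0,"hand":0.01},{"dx":0,"dy":-0.004,"dz":0,"rx":0,"ry":0,"rz":0,"hand":0.01},{"dx":0,"dy":-0.004,"dz":0,"rx":0,"ry":0,"rz":0,"hand":0.01},{"dx":0,"dy":-0.004,"dz":0,"rx":0,"ry":0,"rz":0,"hand":0.01},{"dx":0,"dy":-0.004,"dz":0,"rx":0,"ry":0,"rz":0,"hand":0.01}]'>/dev/null; python3 st.py
python3 -m pendant '[{"dx":0,"dy":-0.002,"dz":0,"rx":0,"ry":0,"rz":0,"hand":0.01},{"dx":0,"dy":-0.002,"dz":0,"rx":0,"ry":0,"rz":0,"hand":0.01}]'>/dev/null; python3 st.py
python3 -m pendant '[{"dx":0,"dy":-0.002,"dz":0,"rx":0,"ry":0,"rz":0,"hand":0.01},{"dx":0,"dy":-0.002,"dz":0,"rx":0,"ry":0,"rz":0,"hand":0.01}]'>/dev/null; python3 st.py
```

```text
t 9.83 s 54.1 mm lat 1.6 z 64.9 | Fs 2.6 Flat -0.5 Fz 5.8 | w 0.0231 g 34
t 10.75 s 9.9 mm lat 1.6 z 64.9 | Fs 1.7 Flat -1.6 Fz 6.0 | w 0.0229 g 34
t 10.92 s 5.8 mm lat 1.6 z 64.9 | Fs 2.2 Flat 0.1 Fz 6.5 | w 0.0233 g 34
t 11.08 s 1.9 mm lat 1.6 z 64.9 | Fs 2.8 Flat -0.5 Fz 5.9 | w 0.0230 g 34
```

```bash
python3 -m pendant '[{"dx":0,"dy":-0.002,"dz":0,"rx":0,"ry":0,"rz":0,"hand":0.01}]'>/dev/null; python3 st.py
python3 -m pendant '[{"dx":0,"dy":-0.002,"dz":0,"rx":0,"ry":0,"rz":0,"hand":0.01}]'>/dev/null; python3 st.py
python3 -m pendant '[{"dx":0,"dy":-0.002,"dz":0,"rx":0,"ry":0,"rz":0,"hand":0.01}]'>/dev/null; python3 st.py
python3 -m pendant '[{"dx":0,"dy":-0.002,"dz":0,"rx":0,"ry":0,"rz":0,"hand":0.01}]'>/dev/null; python3 st.py
python3 -m pendant '[{"dx":0,"dy":-0.002,"dz":0,"rx":0,"ry":0,"rz":0,"hand":0.01}]'>/dev/null; python3 st.py
python3 -m pendant '[{"dx":0,"dy":-0.002,"dz":0,"rx":0,"ry":0,"rz":0,"hand":0.01}]'>/dev/null; python3 st.py
python3 -m pendant '[{"dx":0,"dy":-0.002,"dz":0,"rx":0,"ry":0,"rz":0,"hand":0.01}]'>/dev/null; python3 st.py
python3 -m pendant '[{"dx":0,"dy":-0.002,"dz":0,"rx":0,"ry":0,"rz":0,"hand":0.01}]'>/dev/null; python3 st.py
python3 -m pendant '[{"dx":0,"dy":-0.002,"dz":0,"rx":0,"ry":0,"rz":0,"hand":0.01}]'>/dev/null; python3 st.py
python3 -m pendant '[{"dx":0,"dy":-0.002,"dz":0,"rx":0,"ry":0,"rz":0,"hand":0.01}]'>/dev/null; python3 st.py
python3 -m pendant '[{"dx":0,"dy":-0.002,"dz":0,"rx":0,"ry":0,"rz":0,"hand":0.01}]'>/dev/null; python3 st.py
python3 -m pendant '[{"dx":0,"dy":-0.002,"dz":0,"rx":0,"ry":0,"rz":0,"hand":0.01}]'>/dev/null; python3 st.py
python3 -m pendant '[{"dx":0,"dy":-0.002,"dz":0,"rx":0,"ry":0,"rz":0,"hand":0.01}]'>/dev/null; python3 st.py
python3 -m pendant '[{"dx":0,"dy":-0.002,"dz":0,"rx":0,"ry":0,"rz":0,"hand":0.01}]'>/dev/null; python3 st.py
python3 -m pendant '[{"dx":0,"dy":-0.002,"dz":0,"rx":0,"ry":0,"rz":0,"hand":0.01}]'>/dev/null; python3 st.py
```

```text
t 11.17 s -0.1 mm lat 1.6 z 64.9 | Fs 1.6 Flat 0.2 Fz 7.1 | w 0.0229 g 34
t 11.25 s -2.1 mm lat 1.6 z 64.9 | Fs 2.9 Flat -1.3 Fz 6.3 | w 0.0232 g 34
t 11.33 s -4.1 mm lat 1.6 z 64.9 | Fs 1.9 Flat -0.6 Fz 6.4 | w 0.0231 g 34
t 11.42 s -6.1 mm lat 1.6 z 64.9 | Fs 2.7 Flat -0.6 Fz 6.5 | w 0.0232 g 34
t 11.50 s -8.1 mm lat 1.6 z 64.9 | Fs 2.3 Flat -0.8 Fz 5.9 | w 0.0231 g 34
t 11.58 s -10.1 mm lat 1.6 z 64.9 | Fs 2.0 Flat -1.0 Fz 6.8 | w 0.0231 g 34
t 11.67 s -12.1 mm lat 1.6 z 64.9 | Fs 2.5 Flat -0.5 Fz 6.9 | w 0.0234 g 34
t 11.75 s -14.1 mm lat 1.6 z 64.9 | Fs 1.9 Flat -0.3 Fz 7.2 | w 0.0233 g 34
t 11.83 s -16.1 mm lat 1.6 z 64.9 | Fs 2.7 Flat 0.1 Fz 7.1 | w 0.0235 g 34
t 11.92 s -18.1 mm lat 1.6 z 64.9 | Fs 2.2 Flat -0.6 Fz 6.5 | w 0.0229 g 34
t 12.00 s -20.1 mm lat 1.6 z 64.9 | Fs 2.2 Flat -0.6 Fz 6.2 | w 0.0234 g 34
t 12.08 s -22.1 mm lat 1.7 z 65.0 | Fs 2.0 Flat -0.4 Fz 6.0 | w 0.0234 g 34
t 12.17 s -24.1 mm lat 1.6 z 64.9 | Fs 1.4 Flat -0.9 Fz 6.9 | w 0.0231 g 34
t 12.25 s -26.1 mm lat 1.6 z 64.9 | Fs 2.0 Flat -0.8 Fz 7.2 | w 0.0232 g 34
t 12.33 s -27.9 mm lat 1.7 z 64.9 | Fs 4.9 Flat -0.0 Fz 7.2 | w 0.0235 g 34
```

Drag starts at about -27 mm. Finer steps through it.

```bash
python3 -m pendant '[{"dx":0,"dy":-0.0015,"dz":0,"rx":0,"ry":0,"rz":0,"hand":0.01}]'>/dev/null; python3 st.py
python3 -m pendant '[{"dx":0,"dy":-0.0015,"dz":0,"rx":0,"ry":0,"rz":0,"hand":0.01}]'>/dev/null; python3 st.py
python3 -m pendant '[{"dx":0,"dy":-0.0015,"dz":0,"rx":0,"ry":0,"rz":0,"hand":0.01}]'>/dev/null; python3 st.py
python3 -m pendant '[{"dx":0,"dy":-0.0015,"dz":0,"rx":0,"ry":0,"rz":0,"hand":0.01}]'>/dev/null; python3 st.py
python3 -m pendant '[{"dx":0,"dy":-0.0015,"dz":0,"rx":0,"ry":0,"rz":0,"hand":0.01}]'>/dev/null; python3 st.py
python3 -m pendant '[{"dx":0,"dy":-0.0015,"dz":0,"rx":0,"ry":0,"rz":0,"hand":0.01}]'>/dev/null; python3 st.py
python3 -m pendant '[{"dx":0,"dy":-0.0015,"dz":0,"rx":0,"ry":0,"rz":0,"hand":0.01}]'>/dev/null; python3 st.py
python3 -m pendant '[{"dx":0,"dy":-0.0015,"dz":0,"rx":0,"ry":0,"rz":0,"hand":0.01}]'>/dev/null; python3 st.py
python3 -m pendant '[{"dx":0,"dy":-0.0015,"dz":0,"rx":0,"ry":0,"rz":0,"hand":0.01}]'>/dev/null; python3 st.py
python3 -m pendant '[{"dx":0,"dy":-0.0015,"dz":0,"rx":0,"ry":0,"rz":0,"hand":0.01}]'>/dev/null; python3 st.py
python3 -m pendant '[{"dx":0,"dy":-0.0015,"dz":0,"rx":0,"ry":0,"rz":0,"hand":0.01}]'>/dev/null; python3 st.py
python3 -m pendant '[{"dx":0,"dy":-0.0015,"dz":0,"rx":0,"ry":0,"rz":0,"hand":0.01}]'>/dev/null; python3 st.py
python3 -m pendant '[{"dx":0,"dy":-0.0015,"dz":0,"rx":0,"ry":0,"rz":0,"hand":0.01}]'>/dev/null; python3 st.py
python3 -m pendant '[{"dx":0,"dy":-0.0015,"dz":0,"rx":0,"ry":0,"rz":0,"hand":0.01}]'>/dev/null; python3 st.py
python3 -m pendant '[{"dx":0,"dy":-0.0015,"dz":0,"rx":0,"ry":0,"rz":0,"hand":0.01}]'>/dev/null; python3 st.py
```

```text
t 12.42 s -29.2 mm lat 1.6 z 64.9 | Fs 5.1 Flat -0.6 Fz 7.3 | w 0.0233 g 34
t 12.50 s -30.4 mm lat 1.6 z 64.9 | Fs 5.9 Flat -1.1 Fz 6.4 | w 0.0230 g 34
t 12.58 s -31.7 mm lat 1.6 z 64.9 | Fs 6.6 Flat -1.4 Fz 6.0 | w 0.0231 g 34
t 12.67 s -33.1 mm lat 1.6 z 65.0 | Fs 7.3 Flat -0.5 Fz 6.7 | w 0.0233 g 34
t 12.75 s -34.5 mm lat 1.6 z 64.9 | Fs 7.0 Flat -1.2 Fz 7.1 | w 0.0230 g 34
t 12.83 s -36.1 mm lat 1.6 z 64.9 | Fs 5.9 Flat 0.1 Fz 6.4 | w 0.0228 g 34
t 12.92 s -37.7 mm lat 1.6 z 65.0 | Fs 5.7 Flat -0.3 Fz 6.2 | w 0.0228 g 34
t 13.00 s -39.3 mm lat 1.6 z 64.9 | Fs 4.5 Flat -0.4 Fz 6.7 | w 0.0228 g 34
t 13.08 s -41.1 mm lat 1.6 z 64.9 | Fs 3.6 Flat -1.1 Fz 6.4 | w 0.0230 g 34
t 13.17 s -42.8 mm lat 1.6 z 64.9 | Fs 2.4 Flat -0.2 Fz 6.6 | w 0.0231 g 34
t 13.25 s -44.6 mm lat 1.6 z 64.9 | Fs 2.7 Flat -0.4 Fz 6.5 | w 0.0232 g 34
t 13.33 s -46.2 mm lat 1.6 z 64.9 | Fs 2.1 Flat -0.6 Fz 6.0 | w 0.0229 g 34
t 13.42 s -47.7 mm lat 1.6 z 64.9 | Fs 1.7 Flat -0.2 Fz 7.5 | w 0.0228 g 34
t 13.50 s -49.2 mm lat 1.6 z 64.9 | Fs 1.6 Flat -0.4 Fz 6.6 | w 0.0232 g 34
t 13.58 s -50.7 mm lat 1.6 z 64.9 | Fs 2.8 Flat -0.7 Fz 7.3 | w 0.0232 g 34
```

The peak is near s≈-34.5. On to the right buffer; I'll cross the spot again in the other direction on the way back.

```bash
python3 -m pendant '[{"dx":0,"dy":-0.002,"dz":0,"rx":0,"ry":0,"rz":0,"hand":0.01},{"dx":0,"dy":-0.002,"dz":0,"rx":0,"ry":0,"rz":0,"hand":0.01},{"dx":0,"dy":-0.002,"dz":0,"rx":0,"ry":0,"rz":0,"hand":0.01},{"dx":0,"dy":-0.002,"dz":0,"rx":0,"ry":0,"rz":0,"hand":0.01},{"dx":0,"dy":-0.002,"dz":0,"rx":0,"ry":0,"rz":0,"hand":0.01},{"dx":0,"dy":-0.002,"dz":0,"rx":0,"ry":0,"rz":0,"hand":0.01},{"dx":0,"dy":-0.002,"dz":0,"rx":0,"ry":0,"rz":0,"hand":0.01},{"dx":0,"dy":-0.002,"dz":0,"rx":0,"ry":0,"rz":0,"hand":0.01}]'>/dev/null; python3 st.py 4 &&
python3 -m pendant '[{"dx":0,"dy":-0.001,"dz":0,"rx":0,"ry":0,"rz":0,"hand":0.01},{"dx":0,"dy":-0.001,"dz":0,"rx":0,"ry":0,"rz":0,"hand":0.01},{"dx":0,"dy":-0.001,"dz":0,"rx":0,"ry":0,"rz":0,"hand":0.01}]'>/dev/null && python3 st.py 4 &&
python3 -m pendant '[{"dx":0,"dy":-0.001,"dz":0,"rx":0,"ry":0,"rz":0,"hand":0.01},{"dx":0,"dy":-0.001,"dz":0,"rx":0,"ry":0,"rz":0,"hand":0.01}]'>/dev/null && python3 st.py 4 &&
python3 -m pendant '[{"dx":0,"dy":-0.001,"dz":0,"rx":0,"ry":0,"rz":0,"hand":0.01},{"dx":0,"dy":-0.001,"dz":0,"rx":0,"ry":0,"rz":0,"hand":0.01}]'>/dev/null && python3 st.py 4 &&
python3 -m pendant '[{"dx":0,"dy":-0.001,"dz":0,"rx":0,"ry":0,"rz":0,"hand":0.01}]'>/dev/null && python3 st.py 4 &&
python3 -m pendant '[{"dx":0,"dy":-0.001,"dz":0,"rx":0,"ry":0,"rz":0,"hand":0.01}]'>/dev/null && python3 st.py 4 &&
python3 -m pendant '[{"dx":0,"dy":-0.001,"dz":0,"rx":0,"ry":0,"rz":0,"hand":0.01}]'>/dev/null && python3 st.py 4 &&
python3 -m pendant '[{"dx":0,"dy":-0.001,"dz":0,"rx":0,"ry":0,"rz":0,"hand":0.01}]'>/dev/null && python3 st.py 4 &&
python3 -m pendant '[{"dx":0,"dy":-0.001,"dz":0,"rx":0,"ry":0,"rz":0,"hand":0.01}]'>/dev/null && python3 st.py 4 &&
python3 -m pendant '[{"dx":0,"dy":-0.001,"dz":0,"rx":0,"ry":0,"rz":0,"hand":0.01}]'>/dev/null && python3 st.py 4 &&
python3 -m pendant '[{"dx":0,"dy":-0.001,"dz":0,"rx":0,"ry":0,"rz":0,"hand":0.01}]'>/dev/null && python3 st.py 4 &&
python3 -m pendant '[{"dx":0,"dy":-0.001,"dz":0,"rx":0,"ry":0,"rz":0,"hand":0.01}]'>/dev/null && python3 st.py 4
```

```text
t 14.25 s -66.8 mm lat 1.6 z 64.9 | Fs 1.7 Flat 0.6 Fz 6.9 | w 0.0234 g 34
t 14.50 s -69.8 mm lat 1.7 z 64.9 | Fs 1.6 Flat -0.3 Fz 7.6 | w 0.0228 g 34
t 14.67 s -71.8 mm lat 1.6 z 64.9 | Fs 2.4 Flat -0.8 Fz 6.5 | w 0.0233 g 34
t 14.83 s -73.8 mm lat 1.6 z 64.9 | Fs 1.6 Flat -0.7 Fz 8.0 | w 0.0234 g 34
t 14.92 s -74.8 mm lat 1.6 z 64.9 | Fs 1.5 Flat -1.5 Fz 7.7 | w 0.0231 g 34
t 15.00 s -75.8 mm lat 1.6 z 64.9 | Fs 1.9 Flat -0.6 Fz 7.8 | w 0.0230 g 34
t 15.08 s -76.8 mm lat 1.6 z 64.9 | Fs 2.0 Flat -0.8 Fz 6.8 | w 0.0228 g 34
t 15.17 s -77.8 mm lat 1.6 z 64.9 | Fs 2.3 Flat -0.8 Fz 6.7 | w 0.0234 g 34
t 15.25 s -78.8 mm lat 1.6 z 64.9 | Fs 1.9 Flat 0.1 Fz 7.1 | w 0.0232 g 34
t 15.33 s -79.8 mm lat 1.6 z 64.9 | Fs 2.0 Flat -0.2 Fz 7.4 | w 0.0230 g 34
t 15.42 s -80.1 mm lat 1.6 z 64.9 | Fs 7.8 Flat -0.6 Fz 7.3 | w 0.0230 g 35
```

```bash
python3 -m pendant '[{"dx":0,"dy":-0.001,"dz":0,"rx":0,"ry":0,"rz":0,"hand":0.01}]'>/dev/null; python3 st.py
python3 -m pendant '[{"dx":0,"dy":0.002,"dz":0,"rx":0,"ry":0,"rz":0,"hand":0.01},{"dx":0,"dy":0.003,"dz":0,"rx":0,"ry":0,"rz":0,"hand":0.01},{"dx":0,"dy":0.003,"dz":0,"rx":0,"ry":0,"rz":0,"hand":0.01},{"dx":0,"dy":0.003,"dz":0,"rx":0,"ry":0,"rz":0,"hand":0.01},{"dx":0,"dy":0.003,"dz":0,"rx":0,"ry":0,"rz":0,"hand":0.01},{"dx":0,"dy":0.003,"dz":0,"rx":0,"ry":0,"rz":0,"hand":0.01},{"dx":0,"dy":0.003,"dz":0,"rx":0,"ry":0,"rz":0,"hand":0.01},{"dx":0,"dy":0.003,"dz":0,"rx":0,"ry":0,"rz":0,"hand":0.01},{"dx":0,"dy":0.003,"dz":0,"rx":0,"ry":0,"rz":0,"hand":0.01},{"dx":0,"dy":0.003,"dz":0,"rx":0,"ry":0,"rz":0,"hand":0.01}]'>/dev/null; python3 st.py
python3 -m pendant '[{"dx":0,"dy":0.0015,"dz":0,"rx":0,"ry":0,"rz":0,"hand":0.01},{"dx":0,"dy":0.0015,"dz":0,"rx":0,"ry":0,"rz":0,"hand":0.01}]'>/dev/null; python3 st.py
```

```text
t 15.50 s -80.2 mm lat 1.6 z 64.9 | Fs 11.6 Flat -0.8 Fz 6.4 | w 0.0230 g 35
t 16.33 s -53.6 mm lat 1.6 z 64.9 | Fs -1.8 Flat -0.7 Fz 6.8 | w 0.0228 g 35
t 16.50 s -50.6 mm lat 1.6 z 64.9 | Fs -1.6 Flat -0.3 Fz 7.6 | w 0.0230 g 35
```

```bash
python3 -m pendant '[{"dx":0,"dy":0.0015,"dz":0,"rx":0,"ry":0,"rz":0,"hand":0.01},{"dx":0,"dy":0.0015,"dz":0,"rx":0,"ry":0,"rz":0,"hand":0.01},{"dx":0,"dy":0.0015,"dz":0,"rx":0,"ry":0,"rz":0,"hand":0.01}]'>/dev/null; python3 st.py
python3 -m pendant '[{"dx":0,"dy":0.0015,"dz":0,"rx":0,"ry":0,"rz":0,"hand":0.01}]'>/dev/null; python3 st.py
python3 -m pendant '[{"dx":0,"dy":0.0015,"dz":0,"rx":0,"ry":0,"rz":0,"hand":0.01}]'>/dev/null; python3 st.py
python3 -m pendant '[{"dx":0,"dy":0.0015,"dz":0,"rx":0,"ry":0,"rz":0,"hand":0.01}]'>/dev/null; python3 st.py
python3 -m pendant '[{"dx":0,"dy":0.0015,"dz":0,"rx":0,"ry":0,"rz":0,"hand":0.01}]'>/dev/null; python3 st.py
python3 -m pendant '[{"dx":0,"dy":0.0015,"dz":0,"rx":0,"ry":0,"rz":0,"hand":0.01}]'>/dev/null; python3 st.py
python3 -m pendant '[{"dx":0,"dy":0.0015,"dz":0,"rx":0,"ry":0,"rz":0,"hand":0.01}]'>/dev/null; python3 st.py
python3 -m pendant '[{"dx":0,"dy":0.0015,"dz":0,"rx":0,"ry":0,"rz":0,"hand":0.01}]'>/dev/null; python3 st.py
python3 -m pendant '[{"dx":0,"dy":0.0015,"dz":0,"rx":0,"ry":0,"rz":0,"hand":0.01}]'>/dev/null; python3 st.py
python3 -m pendant '[{"dx":0,"dy":0.0015,"dz":0,"rx":0,"ry":0,"rz":0,"hand":0.01}]'>/dev/null; python3 st.py
python3 -m pendant '[{"dx":0,"dy":0.0015,"dz":0,"rx":0,"ry":0,"rz":0,"hand":0.01}]'>/dev/null; python3 st.py
python3 -m pendant '[{"dx":0,"dy":0.0015,"dz":0,"rx":0,"ry":0,"rz":0,"hand":0.01}]'>/dev/null; python3 st.py
python3 -m pendant '[{"dx":0,"dy":0.0015,"dz":0,"rx":0,"ry":0,"rz":0,"hand":0.01}]'>/dev/null; python3 st.py
python3 -m pendant '[{"dx":0,"dy":0.0015,"dz":0,"rx":0,"ry":0,"rz":0,"hand":0.01}]'>/dev/null; python3 st.py
python3 -m pendant '[{"dx":0,"dy":0.0015,"dz":0,"rx":0,"ry":0,"rz":0,"hand":0.01}]'>/dev/null; python3 st.py
python3 -m pendant '[{"dx":0,"dy":0.0015,"dz":0,"rx":0,"ry":0,"rz":0,"hand":0.01}]'>/dev/null; python3 st.py
```

```text
t 16.75 s -46.1 mm lat 1.6 z 64.9 | Fs -2.2 Flat -0.9 Fz 8.2 | w 0.0230 g 35
t 16.83 s -44.6 mm lat 1.6 z 64.9 | Fs -2.3 Flat -0.5 Fz 7.3 | w 0.0234 g 35
t 16.92 s -43.2 mm lat 1.6 z 64.9 | Fs -2.9 Flat -1.4 Fz 8.3 | w 0.0229 g 35
t 17.00 s -41.9 mm lat 1.6 z 64.9 | Fs -3.4 Flat -0.6 Fz 7.3 | w 0.0234 g 35
t 17.08 s -40.7 mm lat 1.6 z 64.9 | Fs -4.3 Flat -0.3 Fz 7.1 | w 0.0228 g 35
t 17.17 s -39.4 mm lat 1.6 z 64.9 | Fs -6.3 Flat -0.4 Fz 7.7 | w 0.0233 g 35
t 17.25 s -38.1 mm lat 1.6 z 64.9 | Fs -6.4 Flat -0.3 Fz 6.9 | w 0.0230 g 35
t 17.33 s -36.7 mm lat 1.6 z 64.9 | Fs -7.0 Flat 0.3 Fz 8.6 | w 0.0229 g 35
t 17.42 s -35.3 mm lat 1.6 z 64.9 | Fs -7.4 Flat -0.6 Fz 8.3 | w 0.0233 g 35
t 17.50 s -33.7 mm lat 1.6 z 65.0 | Fs -5.7 Flat -0.5 Fz 9.0 | w 0.0229 g 35
t 17.58 s -32.1 mm lat 1.6 z 64.9 | Fs -5.8 Flat 0.3 Fz 7.9 | w 0.0230 g 35
t 17.67 s -30.5 mm lat 1.6 z 64.9 | Fs -5.4 Flat -1.1 Fz 8.0 | w 0.0230 g 35
t 17.75 s -28.7 mm lat 1.6 z 64.9 | Fs -3.6 Flat 0.4 Fz 6.8 | w 0.0234 g 35
t 17.83 s -27.0 mm lat 1.6 z 64.9 | Fs -3.0 Flat -0.8 Fz 7.3 | w 0.0230 g 35
t 17.92 s -25.2 mm lat 1.6 z 64.9 | Fs -2.0 Flat 0.4 Fz 7.1 | w 0.0231 g 35
t 18.00 s -23.7 mm lat 1.6 z 64.9 | Fs -2.3 Flat 0.1 Fz 7.0 | w 0.0227 g 35
```

The rightward and leftward profiles centre at -33.9 and -35.2, so the spot is at s≈-34.6. Going back to it.

```bash
python3 -m pendant '[{"dx":0,"dy":-0.002,"dz":0,"rx":0,"ry":0,"rz":0,"hand":0.01},{"dx":0,"dy":-0.002,"dz":0,"rx":0,"ry":0,"rz":0,"hand":0.01},{"dx":0,"dy":-0.0015,"dz":0,"rx":0,"ry":0,"rz":0,"hand":0.01},{"dx":0,"dy":-0.0015,"dz":0,"rx":0,"ry":0,"rz":0,"hand":0.01},{"dx":0,"dy":-0.0015,"dz":0,"rx":0,"ry":0,"rz":0,"hand":0.01},{"dx":0,"dy":-0.0015,"dz":0,"rx":0,"ry":0,"rz":0,"hand":0.01}]'>/dev/null; python3 st.py
python3 -m pendant '[{"dx":0,"dy":-0.001,"dz":0,"rx":0,"ry":0,"rz":0,"hand":0.01},{"dx":0,"dy":0,"dz":0,"rx":0,"ry":0,"rz":0,"hand":0.01},{"dx":0,"dy":0,"dz":0,"rx":0,"ry":0,"rz":0,"hand":0.01}]'>/dev/null; python3 st.py
```

```text
t 18.50 s -31.7 mm lat 1.6 z 65.0 | Fs 6.5 Flat -1.7 Fz 6.9 | w 0.0231 g 35
t 18.75 s -33.0 mm lat 1.6 z 64.9 | Fs 4.1 Flat -0.1 Fz 6.5 | w 0.0231 g 35
```

```bash
python3 -m pendant '[{"dx":0,"dy":-0.001,"dz":0,"rx":0,"ry":0,"rz":0,"hand":0.01},{"dx":0,"dy":-0.001,"dz":0,"rx":0,"ry":0,"rz":0,"hand":0.01},{"dx":0,"dy":0,"dz":0,"rx":0,"ry":0,"rz":0,"hand":0.01},{"dx":0,"dy":0,"dz":0,"rx":0,"ry":0,"rz":0,"hand":0.01},{"dx":0,"dy":0,"dz":0,"rx":0,"ry":0,"rz":0,"hand":0.01}]'>/dev/null; python3 st.py
```

```text
t 19.17 s -35.0 mm lat 1.6 z 64.9 | Fs 3.9 Flat 0.2 Fz 6.1 | w 0.0231 g 35
```

```bash
python3 -m pendant '[{"dx":0,"dy":0.0006,"dz":0,"rx":0,"ry":0,"rz":0,"hand":0.01},{"dx":0,"dy":0,"dz":0,"rx":0,"ry":0,"rz":0,"hand":0.01},{"dx":0,"dy":0,"dz":0,"rx":0,"ry":0,"rz":0,"hand":0.01}]'>/dev/null; python3 st.py
```

```text
t 19.42 s -34.9 mm lat 1.6 z 64.9 | Fs 2.2 Flat -1.0 Fz 6.4 | w 0.0228 g 35
```

Good, within a fraction of a millimetre. Release, open and check that the gripper is free before going up.

```bash
python3 -m pendant '[{"dx":0,"dy":0,"dz":0,"rx":0,"ry":0,"rz":0,"hand":0.03},{"dx":0,"dy":0,"dz":0,"rx":0,"ry":0,"rz":0,"hand":0.045},{"dx":0,"dy":0,"dz":0,"rx":0,"ry":0,"rz":0,"hand":0.06},{"dx":0,"dy":0,"dz":0,"rx":0,"ry":0,"rz":0,"hand":0.075},{"dx":0,"dy":0,"dz":0,"rx":0,"ry":0,"rz":0,"hand":0.085},{"dx":0,"dy":0,"dz":0,"rx":0,"ry":0,"rz":0,"hand":0.085},{"dx":0,"dy":0,"dz":0,"rx":0,"ry":0,"rz":0,"hand":0.085},{"dx":0,"dy":0,"dz":0,"rx":0,"ry":0,"rz":0,"hand":0.085}]'>/dev/null; python3 st.py
```

```text
t 20.08 s -35.7 mm lat 0.1 z 63.2 | Fs -0.8 Flat -0.5 Fz -0.3 | w 0.0854 g 0
```

```bash
python3 -m pendant '[{"dx":0,"dy":0,"dz":-0.01,"rx":0,"ry":0,"rz":0,"hand":0.085},{"dx":0,"dy":0,"dz":-0.02,"rx":0,"ry":0,"rz":0,"hand":0.085},{"dx":0,"dy":0,"dz":-0.03,"rx":0,"ry":0,"rz":0,"hand":0.085},{"dx":0,"dy":0,"dz":-0.03,"rx":0,"ry":0,"rz":0,"hand":0.085},{"dx":0,"dy":0,"dz":-0.03,"rx":0,"ry":0,"rz":0,"hand":0.085},{"dx":0,"dy":0,"dz":-0.02,"rx":0,"ry":0,"rz":0,"hand":0.085},{"dx":0.03,"dy":0,"dz":-0.01,"rx":0,"ry":0,"rz":0,"hand":0.085},{"dx":0.03,"dy":0,"dz":0,"rx":0,"ry":0,"rz":0,"hand":0.085},{"dx":0.03,"dy":0,"dz":0,"rx":0,"ry":0,"rz":0,"hand":0.085},{"dx":0.02,"dy":0,"dz":0,"rx":0,"ry":0,"rz":0,"hand":0.085},{"dx":0,"dy":0,"dz":0,"rx":0,"ry":0,"rz":0,"hand":0.085},{"dx":0,"dy":0,"dz":0,"rx":0,"ry":0,"rz":0,"hand":0.085}]'
python3 - <<'E'
from h import *
d=cam("scene"); cv2.imwrite("pics/s3.png",cv2.resize(d["frame"][205:290,170:310,::-1],None,fx=5,fy=5,interpolation=cv2.INTER_CUBIC))
c=np.array([.4427,.1125,.101])
q=proj(d,c+np.array([.108,.994,0])*-.0348+np.array([0,0,-.02])); print((q-[170,205]+.5)*5-.5)
E
```

```text
clock: 21.08
position: [0.3291, 0.089, 0.2135]
ee_rot: [0.001, 0.054, 0.999, 0.0]
contact_force: [0.5, -0.0, 0.0]
width: 0.0848
gripper_force: 0.0
[377.39433049 153.96022559]
```

View pics/s3.png

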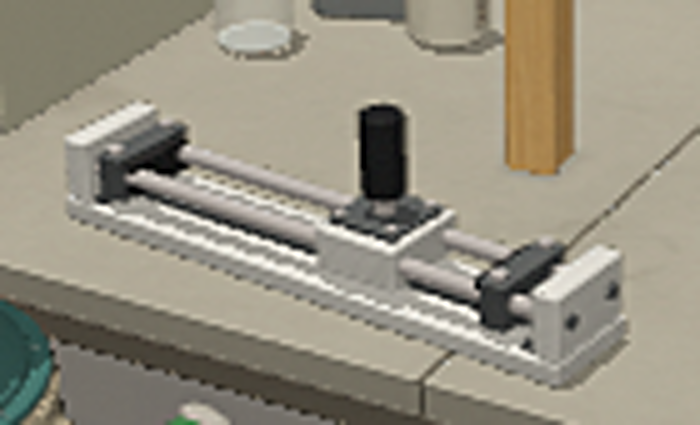

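The carriage is in the right area, with the knob at (382,152) against a predicted (377,154). I'll check that small difference by segmenting the knob in both cameras.

Run:
```python
from h import *
e=np.array([.108,.994]);c=np.array([.4427,.1125])
for n,z,box0,box1 in(("scene",None,(220,243,220,250),(222,243,236,262)),):
    d=cam(n); new=d["frame"][:,:,::-1]; old=cv2.imread("pics/scene1.png")
    for nm,im,b in(("old",old,box0),("new",new,box1)):
        g=im.max(2).astype(float)[b[0]:b[1],b[2]:b[3]]; w=np.clip(70-g,0,60)
        # upper knob rows only
        us=(w*np.arange(b[2],b[3])).sum()/w.sum(); vs=(w*np.arange(b[0],b[1])[:,None]).sum()/w.sum()
        # solve for s, lat fixed .0 using column only
        f=lambda s:proj(d,[*(c+e*s+np.array([.994,-.108])*.0005),.081])[0]-us
        from scipy.optimize import brentq
        print(nm,us,vs,"s mm",1e3*brentq(f,-.1,.1))
d=cam("top"); o=cv2.imread("pics/top1.png")
for nm,im in(("old",o),("new",d["frame"][:,:,::-1])):
    crop=im[215:275,180:320]; cv2.imwrite(f"pics/t_{nm}.png",crop)
    # knob top: darkest
    g=cv2.GaussianBlur(im.max(2).astype(float),(0,0),1.5)[238:262,225:275]; i=np.unravel_index(g.argmin(),g.shape)
    w=np.clip(70-im.max(2).astype(float),0,60)[238:262,225:275]; v,u=i
    m=np.zeros_like(w); cv2.circle(m,(int(u),int(v)),5,1,-1); w=w*m
    U=(w.sum(0)@np.arange(225,275))/w.sum(); V=(w.sum(1)@np.arange(238,262))/w.sum()
    print(nm,U,V,(atz(d,U,V,.095)[:2]-c)@e*1e3)
```

```text
old 236.40544959128064 232.47656675749317 s mm -6.987662960034726
new 245.86935049386412 234.47440885962286 s mm -36.87882486523605
old 250.0 248.0 -14.37254971496211
new nan nan nan<stdin>:20: RuntimeWarning: invalid value encountered in scalar divide
```

The camera puts the knob 1–2 mm further right than the gripped reading. There's plenty of time (21 of 67 s), so I'll regrip gently to measure where the knob stands, using the arm as a gauge.

```bash
python3 -m pendant '[{"dx":-0.02,"dy":0,"dz":0,"rx":0,"ry":0,"rz":0,"hand":0.085},{"dx":-0.03,"dy":0,"dz":0,"rx":0,"ry":0,"rz":0,"hand":0.085},{"dx":-0.03,"dy":0,"dz":0,"rx":0,"ry":0,"rz":0,"hand":0.085},{"dx":-0.03,"dy":0,"dz":0.01,"rx":0,"ry":0,"rz":0,"hand":0.085},{"dx":-0.002,"dy":0,"dz":0.02,"rx":0,"ry":0,"rz":0,"hand":0.085},{"dx":0,"dy":0,"dz":0.03,"rx":0,"ry":0,"rz":0,"hand":0.085},{"dx":0,"dy":0,"dz":0.03,"rx":0,"ry":0,"rz":0,"hand":0.085},{"dx":0,"dy":0,"dz":0.03,"rx":0,"ry":0,"rz":0,"hand":0.085},{"dx":0,"dy":0,"dz":0.02,"rx":0,"ry":0,"rz":0,"hand":0.085},{"dx":0,"dy":0,"dz":0.01,"rx":0,"ry":0,"rz":0,"hand":0.085},{"dx":0,"dy":0,"dz":0,"rx":0,"ry":0,"rz":0,"hand":0.085},{"dx":0,"dy":0,"dz":0,"rx":0,"ry":0,"rz":0,"hand":0.085}]'>/dev/null; python3 st.py
python3 -m pendant '[{"dx":0,"dy":0,"dz":0,"rx":0,"ry":0,"rz":0,"hand":0.06},{"dx":0,"dy":0,"dz":0,"rx":0,"ry":0,"rz":0,"hand":0.045},{"dx":0,"dy":0,"dz":0,"rx":0,"ry":0,"rz":0,"hand":0.035},{"dx":0,"dy":0,"dz":0,"rx":0,"ry":0,"rz":0,"hand":0.03},{"dx":0,"dy":0,"dz":0,"rx":0,"ry":0,"rz":0,"hand":0.027},{"dx":0,"dy":0,"dz":0,"rx":0,"ry":0,"rz":0,"hand":0.024},{"dx":0,"dy":0,"dz":0,"rx":0,"ry":0,"rz":0,"hand":0.02},{"dx":0,"dy":0,"dz":0,"rx":0,"ry":0,"rz":0,"hand":0.02},{"dx":0,"dy":0,"dz":0,"rx":0,"ry":0,"rz":0,"hand":0.02}]' 20 >/dev/null; python3 st.py
```

```text
t 22.23 s -35.8 mm lat 2.8 z 62.5 | Fs 0.3 Flat -0.2 Fz 0.7 | w 0.0848 g 0
t 22.98 s -35.2 mm lat 2.5 z 63.9 | Fs 2.7 Flat -1.3 Fz 5.7 | w 0.0231 g 20
```

Regripped, the knob reads s≈-35.1, so it is where I left it and the difference was camera bias. I'll take up the residual force, release and withdraw.

```bash
python3 -m pendant '[{"dx":0,"dy":0.0008,"dz":0,"rx":0,"ry":0,"rz":0,"hand":0.02},{"dx":0,"dy":0,"dz":0,"rx":0,"ry":0,"rz":0,"hand":0.02},{"dx":0,"dy":0,"dz":0,"rx":0,"ry":0,"rz":0,"hand":0.02}]'>/dev/null; python3 st.py
python3 -m pendant '[{"dx":0,"dy":0,"dz":0,"rx":0,"ry":0,"rz":0,"hand":0.03},{"dx":0,"dy":0,"dz":0,"rx":0,"ry":0,"rz":0,"hand":0.045},{"dx":0,"dy":0,"dz":0,"rx":0,"ry":0,"rz":0,"hand":0.06},{"dx":0,"dy":0,"dz":0,"rx":0,"ry":0,"rz":0,"hand":0.075},{"dx":0,"dy":0,"dz":0,"rx":0,"ry":0,"rz":0,"hand":0.085},{"dx":0,"dy":0,"dz":0,"rx":0,"ry":0,"rz":0,"hand":0.085},{"dx":0,"dy":0,"dz":0,"rx":0,"ry":0,"rz":0,"hand":0.085},{"dx":0,"dy":0,"dz":0,"rx":0,"ry":0,"rz":0,"hand":0.085}]'>/dev/null; python3 st.py
python3 -m pendant '[{"dx":0,"dy":0,"dz":-0.01,"rx":0,"ry":0,"rz":0,"hand":0.085},{"dx":0,"dy":0,"dz":-0.02,"rx":0,"ry":0,"rz":0,"hand":0.085},{"dx":0,"dy":0,"dz":-0.03,"rx":0,"ry":0,"rz":0,"hand":0.085},{"dx":0,"dy":0,"dz":-0.03,"rx":0,"ry":0,"rz":0,"hand":0.085},{"dx":0,"dy":0,"dz":-0.03,"rx":0,"ry":0,"rz":0,"hand":0.085},{"dx":0,"dy":0,"dz":-0.02,"rx":0,"ry":0,"rz":0,"hand":0.085},{"dx":0,"dy":0,"dz":-0.01,"rx":0,"ry":0,"rz":0,"hand":0.085},{"dx":0,"dy":0,"dz":0,"rx":0,"ry":0,"rz":0,"hand":0.085},{"dx":0,"dy":0,"dz":0,"rx":0,"ry":0,"rz":0,"hand":0.085},{"dx":0,"dy":0,"dz":0,"rx":0,"ry":0,"rz":0,"hand":0.085}]'>/dev/null; python3 st.py
python3 - <<'E'
from h import *
d=cam("scene"); im=d["frame"][:,:,::-1]; b=(222,243,236,262)
g=im.max(2).astype(float)[b[0]:b[1],b[2]:b[3]]; w=np.clip(70-g,0,60)
print((w*np.arange(b[2],b[3])).sum()/w.sum())
E
```

```text
t 23.23 s -35.2 mm lat 2.5 z 63.9 | Fs -0.2 Flat -0.4 Fz 6.9 | w 0.0235 g 20
t 23.90 s -34.9 mm lat 2.1 z 63.3 | Fs 0.8 Flat -1.0 Fz 0.4 | w 0.0849 g 0
t 24.73 s -35.0 mm lat 1.3 z 212.3 | Fs -0.3 Flat 0.7 Fz -0.1 | w 0.0851 g 0
245.9546953405018
```

The knob hasn't moved (column 245.95 against 245.87). The gripper is clear, so I'm handing in.

```bash
python3 -c "
from rig import manip; print(manip.sign_off())"
```

```text
the job is handed in; nothing more can be done
None
```

I ran the carriage gently to the left buffer (9 N) and then the right (12 N), left it on the tight spot about 35 mm right of the slide's middle (to within about 1 mm), and handed the job in with the gripper clear.

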